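# Key the sample turret onto its spindle and lock it

### The job

The two-arm sample turret is riding high on its spindle because it is turned out of line with the key. Turn it, by pushing its blue posts and without lifting it, until its arms lie over the white index marks (either way round) and it drops fully home; then swing the yellow hold-down bar over its hub to the stop. Do not tip the turret, and leave the things on the bench where they stand.

Things in the scene. Friction and masses are not known exactly. Their poses are not given: they have to be found in the camera images.
- stand: Fixed grey round stand, 250 mm diameter, top face 30 mm above the bench; origin on the bench on the spindle axis, z up. Steel spindle in the middle, 30 mm diameter, with a two-flat key block, 14 mm high, at its foot. Two white index marks on top lie along the stand's x axis at +x and -x, 100 to 121 mm from the spindle axis. The pillar of the hold-down bar stands at stand y = -140 mm.
- turret: Loose aluminium turret (about 0.45 kg) threaded on the spindle: hub 68 mm diameter, 45 mm high; opposite arms along its +x and -x (0.107 m from axis to end), their tops 20 mm above its underside. Each arm carries an upright blue post, 16 mm diameter, 85 mm from the axis, top 70 mm above the underside. Origin: centre of the underside, z up. It turns freely (about 1 N at a post).
- post_a (a point): Point on the axis of the blue post on the turret's +x arm, 45 mm above the turret's underside (25 mm below the post's top).
- post_b (a point): The same point of the blue post on the turret's -x arm.
- latch (a joint): Yellow hold-down bar, 150 x 22 x 10 mm, swinging level about its pillar, bar underside 49 mm above the stand's top, so that it clears the hub only when the turret is home. 0 = parked outward, away from the turret; grows clockwise seen from above; 1.75 rad = on its stop, straight across the hub. Stays where it is left; needs about 0.5 N at its post.
- latch_pivot (a point): Pivot axis of the hold-down bar at the bar's mid height (84 mm above the bench), stand y = -140 mm.
- latch_post (a point): Point on the axis of the black upright post on the yellow bar, 16 mm diameter, 95 mm from the pivot, 25 mm above the bar's mid height; the post rises from the bar's top (5 mm above mid height) to 42 mm above mid height.
- torch: Black metal torch, 113 x 25 mm, lying on the bench; bystander.
- jar_amber: Brown screw-lid jar, 48 mm diameter, 74 mm tall, on the bench; bystander.
- screwdriver_a: Orange-handled screwdriver, 187 x 25 mm, lying behind the stand; bystander.
- cup_sleeve_tube: Green canister with white lid, 50 mm diameter, 105 mm tall; bystander.
- jar_gel: Orange jar with white lid, 62 mm diameter, 78 mm tall; bystander.
- spindle (a point): Spindle axis at the stand's top face, x along the index marks. Out of line the turret rides on the key, its underside 14 mm above this point; when its x axis is parallel to this x axis (within about 0.1 rad, either way round) it drops those 14 mm by its own weight, and the key then stops it turning. It starts 0.6 rad or more out of line, up to a quarter turn, to either side.

How it is judged:
By the outcome, as a careful person would: the job done as asked, in the order asked, and still so for the second after the job is handed in, with the robot touching nothing.
It also fails if it takes over 58 s, if anything falls off the work surface, if the arm or the gripper's body presses on something with over 40 N, if the wrist force passes 120 N, or if a joint passes its speed limit or range.

### The arm

A 7-joint arm with a two-finger parallel gripper is mounted at the origin on a cart in front of the work surface, level with it; the furniture and walls round the work are solid. World frame = base frame: x ahead of the robot, y to its left, z up, the work surface at z = 0. Lengths are in m, angles in rad, forces in N, time in s.
With the tool pointing down it reaches from about 0.375 to 0.925 m from the base axis. Payload 3.1 kg.
Tool frame: the origin (TCP) lies midway between the tips of the shut fingers; the grasp point (between the pads) lies 19 mm behind it (tcp_to_grasp is the distance from the TCP to the grasp point, in m); z points along the fingers, y is the line along which they close (so a half turn about z gives the same grasp; the last joint's range is limited). The gripper opens to 85 mm and grips with 20 to 120 N. Pads are 22 mm wide; open, the fingers measure 114 mm over their backs; the gripper's body (76 mm by 85 mm) begins 54 mm behind the grasp point. The pads swing forward as they close: fully open they stand 13 mm farther back than shut.
Start: joints at [1.068, 0.383, 0.044, 1.598, -0.018, 1.161, -0.05], TCP at [0.256, -0.597, 0.231] pointing down, gripper open.
Joint ranges: [-2.61, 2.61], [-0.41, 2.15], [-1.48, 1.57], [0, 2.5], [-1.57, 4.71], [0.05, 1.97], [-2.85, 2.85]. Speed limits (rad/s): [2.79, 2.79, 3.14, 3.14, 3.14, 3.14, 3.14].

### API

Orientations are given as a 3x3 rotation matrix whose columns are the frame's x, y, z axes.
In Python, from plant import get_state, capture, job_done, tcp_to_grasp gives the robot as it stands.
- The arm moves only by the tool jog_arm, never from a script. Its argument "series" is a list of rows, each an object of numbers: "gripper": the opening, from 0 (shut) to 1 (fully open); "tx", "ty", "tz": the shift along the tool's x, y, z normalised to -1 to 1, where 1 is 10 cm; "wx", "wy", "wz": the turn, a rotation vector about the tool's x, y, z normalised to -1 to 1, where 1 is 180 degrees. In form: [{"gripper": .., "tx": .., "ty": .., "tz": .., "wx": .., "wy": .., "wz": ..}, ...]. A call has 1 to 10 rows; each row shifts and turns the commanded pose from where the row before left it, along the tool's axes as they then stand; what a row does not reach is not made up. A row lasts 1/12 s, in which the tool goes at most 41.7 mm and 7.16 degrees, less where a joint would pass 70% of its speed; a pose out of reach is approached as far as the arm can. A call with a number of a shift or a turn outside -1 to 1 is refused whole. A call with a gripper value outside its range is refused whole. The fingers move at their own pace and stop on an object; the grip force is fixed at half the most. Time passes only in rows, so rows that do not move let the fingers close. It gives the time, the measured TCP pose, the force, the opening and the grip force at its end, in the units of the state.
- get_state(): the state, without advancing time (a new reading comes with each control period).
- capture(name): name is "scene" or "side" or "wrist"; returns a dict with "color" (420x560x3 uint8, red, green, blue), "fovy" (degrees; the focal length in pixels is half the picture's height over the tangent of half this angle, whatever the lens; pixels are square), "cx", "cy" (the principal point, pixels), "k1" (the pictures are not rectified: a ray, as slopes to the right and down, at radius r is drawn at 1 + k1 r^2 times it, then the intrinsics apply), "position" and "attitude" of the camera in the world. Camera axes: x right, y up, looking along -z (the intrinsics and any distortion apply to the point x, -y, -z); pixel columns grow to the right and rows downward; lengths in m; the calibration is good to about 2 mm. A picture is of the moment at which its call begins. There is no depth.
- job_done(): hands the job in; it is judged then, once.
The state is a dict: "time_s": time; "qpos": joint angles; "joint_velocities": joint speeds; "joint_torque": joint torques, N m; "ee_pos": TCP position; "eef_rot": TCP orientation; "force": force on the tool from outside, world axes, zero at the start; "wrist_torque": the same for the moment, N m; "finger_gap": opening from 0.0 (shut) to 1.0 (fully open); "finger_force": force on a finger pad.
Only numpy, scipy, OpenCV 4.12 (cv2) and the standard library are available. Lean on these libraries where they do the work, as an engineer would, in place of code of your own. Each camera call takes 0.05 s, during which the arm holds its last target. There are 200 camera calls.

## Working session

There is one attempt and no reset: what is moved stays moved. The work goes in short steps, Python scripts to look and compute and a tool call to move; the robot and the scene stay as the last step left them, time stands still between calls to the robot, and variables do not carry over. Pictures are saved under pics/ and viewed, at most 10 in all, crops included, and the job is handed in when it is done.

Besides the shell and the picture viewer there is one more tool, called after ">>>" in YAML: its name, and indented under it one key for each argument. jog_arm: Moves the arm, as the interface text tells. Its arguments: {"type":"object","properties":{"series":{"type":"array","items":{"type":"object","properties":{"gripper":{"type":"number"},"tx":{"type":"number","minimum":-1,"maximum":1},"ty":{"type":"number","minimum":-1,"maximum":1},"tz":{"type":"number","minimum":-1,"maximum":1},"wx":{"type":"number","minimum":-1,"maximum":1},"wy":{"type":"number","minimum":-1,"maximum":1},"wz":{"type":"number","minimum":-1,"maximum":1}}}}},"required":["series"]}

```bash
mkdir -p pics; cat > h.py <<'E'
import numpy as np, cv2
from plant import get_state, capture, job_done, tcp_to_grasp
def K(c):
    h,w=c["color"].shape[:2]; f=h/2/np.tan(np.radians(c["fovy"])/2)
    return np.array([[f,0,c["cx"]],[0,f,c["cy"]],[0,0,1]]), np.array([c["k1"],0,0,0,0.])
def ray(c,uv):
    k,d=K(c); s=cv2.undistortPoints(np.array(uv,float).reshape(-1,1,2),k,d).reshape(-1,2)
    r=np.c_[s[:,0],-s[:,1],-np.ones(len(s))]@np.array(c["attitude"]).T
    return np.array(c["position"]),r
def onz(c,uv,z):
    p,r=ray(c,uv); return p+r*((z-p[2])/r[:,2])[:,None]
def proj(c,P):
    k,d=K(c); q=(np.atleast_2d(P)-np.array(c["position"]))@np.array(c["attitude"])
    q=q*[1,-1,-1]; return cv2.projectPoints(q,np.zeros(3),np.zeros(3),k,d)[0].reshape(-1,2)
def tri(obs):
    A=np.zeros((3,3));b=np.zeros(3)
    for c,uv in obs:
        p,r=ray(c,[uv]); r=r[0]/np.linalg.norm(r[0]); M=np.eye(3)-np.outer(r,r); A+=M;b+=M@p
    return np.linalg.solve(A,b)
def save(n,c): cv2.imwrite(f"pics/{n}.png",c["color"][:,:,::-1])
E
python3 - <<'E'
from h import *
import pickle
for n in("scene","side"):
    c=capture(n);save(n+"0",c);pickle.dump(c,open(n+".pkl","wb"))
    print(n,c["position"],np.round(c["attitude"],3).tolist(),c["fovy"],c["k1"])
s=get_state();print(s["time_s"],s["ee_pos"],np.round(s["eef_rot"],3).tolist(),s["finger_gap"],tcp_to_grasp)
E
```

```text
scene [-0.17779173  0.50190971  0.93532374] [[-0.627, 0.511, -0.589], [-0.779, -0.39, 0.491], [0.021, 0.766, 0.642]] 44.267363487439845 -0.07082501613188505
side [0.10215183 0.66436046 0.84536934] [[-0.861, 0.319, -0.395], [-0.508, -0.528, 0.681], [0.009, 0.787, 0.617]] 50.54506322762785 0.04038930602810104
0.1 [ 0.2556338  -0.59668932  0.23001035] [[0.919, 0.394, -0.001], [0.394, -0.919, 0.002], [-0.0, -0.002, -1.0]] 1.0000924583225734 0.0187
```

View pics/scene0.png

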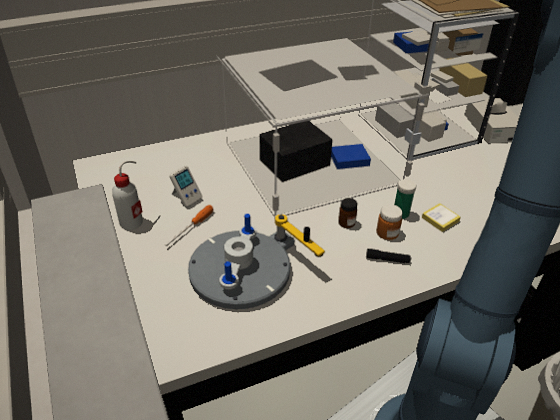

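View pics/side0.png

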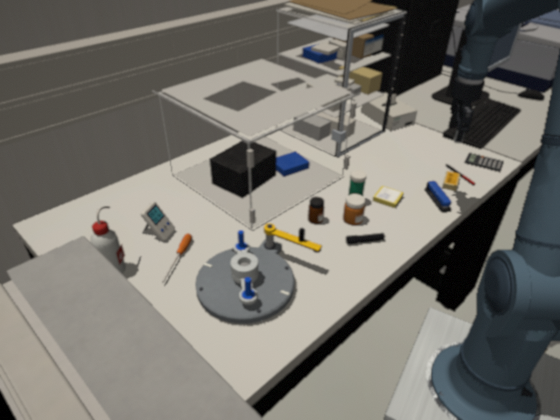

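The scene view shows the stand around (240,268), the blue posts at (247,222) and (228,272), and the yellow bar from (281,218) to (322,252) with its black post at (306,235). The side view shows the posts at (241,240) and (249,288), and white marks around (205,285) and (285,290). Next I measure these.

```bash
cat > m.py <<'E'
from h import *
import pickle,sys
C={n:pickle.load(open(n+".pkl","rb")) for n in("scene","side")}
out={}
for n,c in C.items():
    im=c["color"];hsv=cv2.cvtColor(im,cv2.COLOR_RGB2HSV)
    roi=np.zeros(im.shape[:2],np.uint8)
    if n=="scene": roi[200:310,180:335]=1
    else: roi[220:325,190:330]=1
    for nm,lo,hi in(("blue",(105,150,60),(130,255,255)),("yel",(18,150,90),(32,255,255))):
        m=cv2.inRange(hsv,lo,hi)*roi
        k,l,st,ce=cv2.connectedComponentsWithStats(m)
        for i in range(1,k):
            if st[i,4]>15:
                ys,xs=np.where(l==i); t=ys<=ys.min()+1
                print(n,nm,st[i],ce[i].round(1),"top",xs[t].mean(),ys.min(),"ends",xs.min(),ys[xs==xs.min()].mean(),xs.max(),ys[xs==xs.max()].mean())
    x0,y0,x1,y1=(180,205,335,310) if n=="scene" else (190,220,330,325)
    cv2.imwrite(f"pics/c_{n}.png",cv2.resize(im[y0:y1,x0:x1,::-1],None,fx=5,fy=5,interpolation=cv2.INTER_CUBIC))
E
python3 m.py
```

```text
scene blue [242 214  12  20 118] [246.9 225.4] top 247.0 214 ends 242 230.0 253 229.0
scene blue [222 262  14  22 153] [227.7 274. ] top 227.5 262 ends 222 279.5 235 278.0
scene yel [275 215  49  41 429] [297.7 234.4] top 281.0769230769231 215 ends 275 219.5 323 251.0
side blue [237 231   9  18  73] [240.7 241.8] top 240.5 231 ends 237 246.0 245 245.5
side blue [243 278  11  20 123] [247.8 289.4] top 247.77777777777777 278 ends 243 294.5 253 294.0
side yel [265 225  56  26 351] [290.7 237.6] top 269.0 225 ends 265 228.5 320 246.5
```

View pics/c_scene.png

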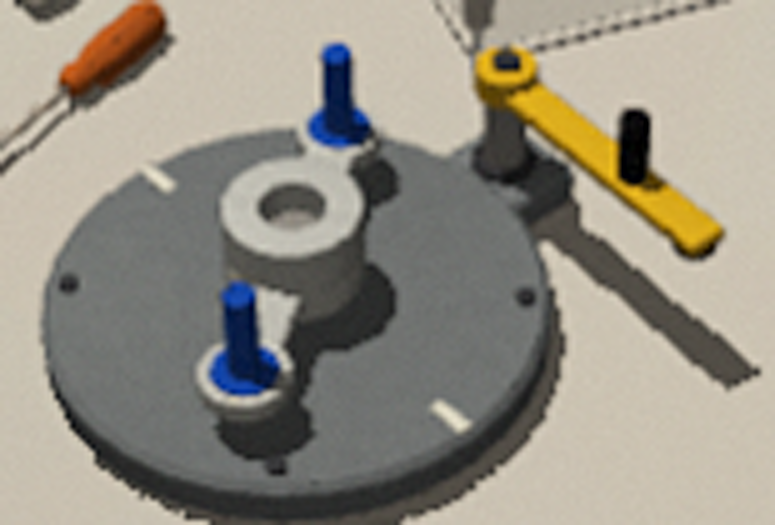

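View pics/c_side.png

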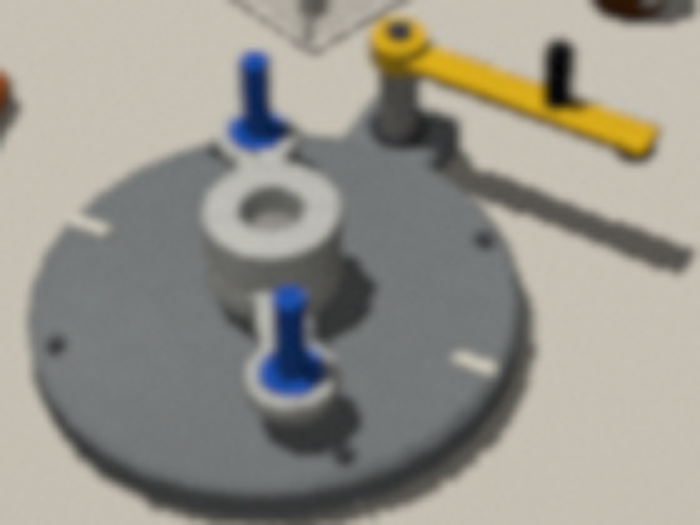

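The crops show the index marks, post tops, pivot and latch post clearly. In full-frame scene pixels: marks (211.6,240.4) and (270.4,288.2), post tops (247.2,215) and (227.8,263), latch post top (306.8,228.4), pivot (281.6,217.4).

```bash
python3 - <<'E'
from h import *
import pickle
C={n:pickle.load(open(n+".pkl","rb")) for n in("scene","side")}
P=dict(mL=((211.6,240.4),(207.6,264.6),.03),mR=((270.4,288.2),(285,292.2),.03),far=((247.2,215),(241,232),.114),near=((227.8,263),(248,278.8),.114),
 hub=((238.6,246.6),(244.2,262),.089),piv=((281.6,217.4),(270,226.6),.09),lpost=((306.8,228.4),(301.8,229.2),.126))
R={}
for k,(a,b,z) in P.items():
    A=onz(C["scene"],[a],z)[0];B=onz(C["side"],[b],z)[0];T=tri([(C["scene"],a),(C["side"],b)])
    R[k]=(A+B)/2; print(k,A.round(4)[:2],B.round(4)[:2],T.round(4))
d=lambda a,b:(R[b]-R[a])[:2]
for a,b in(("mL","mR"),("far","near"),("piv","lpost")):
    v=d(a,b);print(a,b,np.linalg.norm(v).round(4),"ang",np.arctan2(v[1],v[0]).round(3),"mid",((R[a]+R[b])/2).round(4)[:2])
m=(R["mL"]+R["mR"])/2; v=R["piv"][:2]-m[:2]; print("c->piv",np.linalg.norm(v),np.arctan2(v[1],v[0]))
# bystanders rough
for n,uv in dict(jarA=(347,226),gel=(389,237),can=(404,213),torch=(388,256),sd0=(168,245),sd1=(213,208),bottle=(130,226),dev=(188,205),cabcorner=(275,208),cabnear=(405,175),wall=(100,190),wallb=(162,372)).items(): print(n,onz(C["scene"],[uv],0)[0].round(3)[:2])
E
```

```text
mL [0.6842 0.0311] [0.6823 0.0318] [0.6814 0.0328 0.0321]
mR [0.4632 0.0107] [0.4611 0.0112] [0.4602 0.0131 0.0333]
far [ 0.6286 -0.044 ] [ 0.6229 -0.0416] [ 0.621  -0.0386  0.1194]
near [0.5203 0.0859] [0.5161 0.0865] [0.5137 0.0901 0.1201]
hub [0.5711 0.0228] [0.5695 0.0245] [0.5706 0.0232 0.0886]
piv [ 0.5919 -0.1234] [ 0.5862 -0.1236] [ 0.5808 -0.1143  0.1005]
lpost [ 0.4916 -0.1192] [ 0.4886 -0.1189] [ 0.4867 -0.1146  0.1309]
mL mR 0.2221 ang -3.049 mid [0.5727 0.0212]
far near 0.168 ang 2.266 mid [0.572  0.0217]
piv lpost 0.099 ang 3.097 mid [ 0.5396 -0.1213]
c->piv 0.1456018430081935 -1.4581448567503912
jarA [ 0.536 -0.31 ]
gel [ 0.434 -0.37 ]
can [ 0.477 -0.479]
torch [ 0.386 -0.313]
sd0 [0.767 0.116]
sd1 [ 0.825 -0.06 ]
bottle [0.897 0.162]
dev [ 0.88  -0.011]
cabcorner [ 0.718 -0.201]
cabnear [ 0.6   -0.624]
wall [1.1   0.161]
wallb [0.438 0.313]
```

```bash
cat >> h.py <<'E'
def rows(path,p0=None,yaw0=None):
    """path: list of (x,y,z,yaw); prints rows in tool units from the present pose"""
    s=get_state(); R=np.array(s["eef_rot"]); p=np.array(s["ee_pos"]) if p0 is None else np.array(p0)
    y=np.arctan2(R[1,0],R[0,0]) if yaw0 is None else yaw0
    for q in path:
        d=np.array(q[:3])-p; c,sn=np.cos(y),np.sin(y)
        t=np.array([d[0]*c+d[1]*sn, d[0]*sn-d[1]*c, -d[2]])/.1; w=-(q[3]-y)/np.pi
        print([*t.round(3).tolist(),round(w,4)], "mm",round(1e3*np.linalg.norm(d)))
        p=np.array(q[:3]);y=q[3]
def lin(a,b,n): return [tuple(np.array(a)+(np.array(b)-np.array(a))*i/n) for i in range(1,n+1)]
E
python3 - <<'E'
from h import *
s=get_state();p=s["ee_pos"];R=s["eef_rot"];y=np.arctan2(R[1][0],R[0][0]);print(y)
rows(lin((*p,y),(*p[:2],p[2],.696),3)[:3]); print()
rows([(.542,.106,.2,.696)],p,.696)
E
```

```text
0.4048516070035799
[0.0, 0.0, -0.0, np.float64(-0.0309)] mm 0
[0.0, 0.0, -0.0, np.float64(-0.0309)] mm 0
[0.0, 0.0, -0.0, np.float64(-0.0309)] mm 0

[6.703, -3.556, 0.3, -0.0] mm 759
```

>>> jog_arm:
  series:
    - {"gripper": 0,"wz": -0.031}
    - {"gripper": 0,"wz": -0.031}
    - {"gripper": 0,"wz": -0.031}
    - {"gripper": 0,"tx": 0.335,"ty": -0.178}
    - {"gripper": 0,"tx": 0.335,"ty": -0.178}
    - {"gripper": 0,"tx": 0.335,"ty": -0.178}
    - {"gripper": 0,"tx": 0.335,"ty": -0.178}
    - {"gripper": 0,"tx": 0.335,"ty": -0.178}
    - {"gripper": 0,"tx": 0.335,"ty": -0.178}
    - {"gripper": 0,"tx": 0.335,"ty": -0.178}

```text
validation failed for argument at $.se...
```

>>> jog_arm:
  series:
    - {"gripper": 0,"tx": 0.335,"ty": -0.178}
    - {"gripper": 0,"tx": 0.335,"ty": -0.178}
    - {"gripper": 0,"tx": 0.335,"ty": -0.178}
    - {"gripper": 0,"tx": 0.335,"ty": -0.178}
    - {"gripper": 0,"tx": 0.335,"ty": -0.178}
    - {"gripper": 0,"tx": 0.335,"ty": -0.178}
    - {"gripper": 0,"tx": 0.335,"ty": -0.178}
    - {"gripper": 0,"tx": 0.335,"ty": -0.178}
    - {"gripper": 0}
    - {"gripper": 0}

```text
validation failed for argument at $.se...
```

```bash
python3 - <<'E'
from h import *
s=get_state();R=s["eef_rot"];print(s["time_s"],s["ee_pos"],np.arctan2(R[1][0],R[0][0]),s["force"],s["finger_gap"])
rows([(.542,.106,.2,.696),(.542,.106,.079,.696)])
E
```

```text
0.1 [ 0.2556338  -0.59668932  0.23001035] 0.4048516070035799 [ 0.76930694 -0.06647733  0.64479755] 1.0000924583225734
[5.4, -5.331, 0.3, np.float64(-0.0927)] mm 759
[0.0, 0.0, 1.21, -0.0] mm 121
```

>>> jog_arm:
  series:
    - {"gripper": 0.0,"tx": 0,"ty": 0,"tz": 0,"wx": 0,"wy": 0,"wz": -0.031}
    - {"gripper": 0.0,"tx": 0,"ty": 0,"tz": 0,"wx": 0,"wy": 0,"wz": -0.031}
    - {"gripper": 0.0,"tx": 0,"ty": 0,"tz": 0,"wx": 0,"wy": 0,"wz": -0.031}

```text
time_s: 0.35
ee_pos: [0.2558, -0.5969, 0.2304]
eef_rot: [[0.764, 0.646, -0.001], [0.646, -0.764, 0.001], [0.0, -0.002, -1.0]]
force: [-0.7, 0.1, 0.3]
finger_gap: 0.6
finger_force: 0.0
```

>>> jog_arm:
  series:
    - {"gripper": 0,"tx": 0.335,"ty": -0.178,"tz": 0,"wx": 0,"wy": 0,"wz": 0}
    - {"gripper": 0,"tx": 0.335,"ty": -0.178,"tz": 0,"wx": 0,"wy": 0,"wz": 0}
    - {"gripper": 0,"tx": 0.335,"ty": -0.178,"tz": 0,"wx": 0,"wy": 0,"wz": 0}
    - {"gripper": 0,"tx": 0.335,"ty": -0.178,"tz": 0,"wx": 0,"wy": 0,"wz": 0}
    - {"gripper": 0,"tx": 0.335,"ty": -0.178,"tz": 0,"wx": 0,"wy": 0,"wz": 0}
    - {"gripper": 0,"tx": 0.335,"ty": -0.178,"tz": 0,"wx": 0,"wy": 0,"wz": 0}
    - {"gripper": 0,"tx": 0.335,"ty": -0.178,"tz": 0,"wx": 0,"wy": 0,"wz": 0}
    - {"gripper": 0,"tx": 0.335,"ty": -0.178,"tz": 0,"wx": 0,"wy": 0,"wz": 0}
    - {"gripper": 0,"tx": 0.335,"ty": -0.178,"tz": 0,"wx": 0,"wy": 0,"wz": 0}
    - {"gripper": 0,"tx": 0.335,"ty": -0.178,"tz": 0,"wx": 0,"wy": 0,"wz": 0}

```text
time_s: 1.18
ee_pos: [0.3985, -0.244, 0.2309]
eef_rot: [[0.767, 0.642, -0.001], [0.642, -0.767, 0.0], [-0.0, -0.0, -1.0]]
force: [0.5, -0.8, -0.3]
finger_gap: 0.0
finger_force: 0.0
```

>>> jog_arm:
  series:
    - {"gripper": 0,"tx": 0.335,"ty": -0.178,"tz": 0,"wx": 0,"wy": 0,"wz": 0}
    - {"gripper": 0,"tx": 0.335,"ty": -0.178,"tz": 0,"wx": 0,"wy": 0,"wz": 0}
    - {"gripper": 0,"tx": 0.335,"ty": -0.178,"tz": 0,"wx": 0,"wy": 0,"wz": 0}
    - {"gripper": 0,"tx": 0.335,"ty": -0.178,"tz": 0,"wx": 0,"wy": 0,"wz": 0}
    - {"gripper": 0,"tx": 0.335,"ty": -0.178,"tz": 0,"wx": 0,"wy": 0,"wz": 0}
    - {"gripper": 0,"tx": 0.335,"ty": -0.178,"tz": 0,"wx": 0,"wy": 0,"wz": 0}
    - {"gripper": 0,"tx": 0.335,"ty": -0.178,"tz": 0,"wx": 0,"wy": 0,"wz": 0}
    - {"gripper": 0,"tx": 0.335,"ty": -0.178,"tz": 0,"wx": 0,"wy": 0,"wz": 0}
    - {"gripper": 0,"tx": 0,"ty": 0,"tz": 0,"wx": 0,"wy": 0,"wz": 0}
    - {"gripper": 0,"tx": 0,"ty": 0,"tz": 0,"wx": 0,"wy": 0,"wz": 0}

```text
time_s: 2.02
ee_pos: [0.5127, 0.0388, 0.231]
eef_rot: [[0.762, 0.647, -0.001], [0.647, -0.762, 0.001], [0.0, -0.001, -1.0]]
force: [-0.6, -0.1, -0.4]
finger_gap: 0.003
finger_force: 0.0
```

```bash
python3 - <<'E'
from h import *
s=get_state();R=s["eef_rot"];print(s["time_s"],s["ee_pos"],np.arctan2(R[1][0],R[0][0]),s["force"],s["finger_gap"])
rows([(.542,.106,.2,.696),(.542,.106,.079,.696)])
E
```

```text
2.0167 [0.51269706 0.0387573  0.23103132] 0.7036915280187456 [-0.58456261 -0.14693613 -0.37875579] 0.0033332919011882004
[0.659, -0.323, 0.31, np.float64(0.0024)] mm 80
[0.0, 0.0, 1.21, -0.0] mm 121
```

>>> jog_arm:
  series:
    - {"gripper": 0,"tx": 0.22,"ty": -0.108,"tz": 0,"wx": 0,"wy": 0,"wz": 0}
    - {"gripper": 0,"tx": 0.22,"ty": -0.108,"tz": 0,"wx": 0,"wy": 0,"wz": 0}
    - {"gripper": 0,"tx": 0.22,"ty": -0.108,"tz": 0,"wx": 0,"wy": 0,"wz": 0}
    - {"gripper": 0,"tx": 0,"ty": 0,"tz": 0.25,"wx": 0,"wy": 0,"wz": 0}
    - {"gripper": 0,"tx": 0,"ty": 0,"tz": 0.25,"wx": 0,"wy": 0,"wz": 0}
    - {"gripper": 0,"tx": 0,"ty": 0,"tz": 0.25,"wx": 0,"wy": 0,"wz": 0}
    - {"gripper": 0,"tx": 0,"ty": 0,"tz": 0.25,"wx": 0,"wy": 0,"wz": 0}
    - {"gripper": 0,"tx": 0,"ty": 0,"tz": 0.25,"wx": 0,"wy": 0,"wz": 0}
    - {"gripper": 0,"tx": 0,"ty": 0,"tz": 0.25,"wx": 0,"wy": 0,"wz": 0}
    - {"gripper": 0,"tx": 0,"ty": 0,"tz": 0,"wx": 0,"wy": 0,"wz": 0}

```text
time_s: 2.85
ee_pos: [0.5374, 0.0987, 0.0757]
eef_rot: [[0.768, 0.64, -0.012], [0.64, -0.768, -0.003], [-0.011, -0.005, -1.0]]
force: [-0.7, -0.8, -0.5]
finger_gap: 0.002
finger_force: 0.0
```

```bash
python3 - <<'E'
from h import *
c=capture("scene");im=c["color"]
cv2.imwrite("pics/s1.png",cv2.resize(im[150:320,150:350,::-1],None,fx=3.5,fy=3.5,interpolation=cv2.INTER_CUBIC))
s=get_state();p=s["ee_pos"];print(p,s["force"])
print(((proj(c,[p])[0])-[150,150])*3.5)
ctr=np.array([.572,.0215])
# arc: post angle phi from 2.266 to 3.17 ; pusher dist 19 behind along tangent
path=[]
for ph in np.linspace(2.24,3.14,16):
    r=np.array([np.cos(ph),np.sin(ph)]);t=np.array([-r[1],r[0]])
    q=ctr+.085*r-.019*t; path.append((*q,.079,ph+np.pi/2-np.pi))
rows(path)
E
```

```text
[0.5392291  0.09951569 0.07815852] [ 0.28967678 -0.35667309 -0.97108652]
[241.4681813  426.94000608]
[-0.036, -0.036, -0.008, np.float64(0.0081)] mm 5
[-0.051, -0.01, -0.0, np.float64(-0.0191)] mm 5
[-0.051, -0.01, -0.0, np.float64(-0.0191)] mm 5
[-0.051, -0.01, -0.0, np.float64(-0.0191)] mm 5
[-0.051, -0.01, -0.0, np.float64(-0.0191)] mm 5
[-0.051, -0.01, -0.0, np.float64(-0.0191)] mm 5
[-0.051, -0.01, -0.0, np.float64(-0.0191)] mm 5
[-0.051, -0.01, -0.0, np.float64(-0.0191)] mm 5
[-0.051, -0.01, -0.0, np.float64(-0.0191)] mm 5
[-0.051, -0.01, -0.0, np.float64(-0.0191)] mm 5
[-0.051, -0.01, -0.0, np.float64(-0.0191)] mm 5
[-0.051, -0.01, -0.0, np.float64(-0.0191)] mm 5
[-0.051, -0.01, -0.0, np.float64(-0.0191)] mm 5
[-0.051, -0.01, -0.0, np.float64(-0.0191)] mm 5
[-0.051, -0.01, -0.0, np.float64(-0.0191)] mm 5
[-0.051, -0.01, -0.0, np.float64(-0.0191)] mm 5
```

View pics/s1.png

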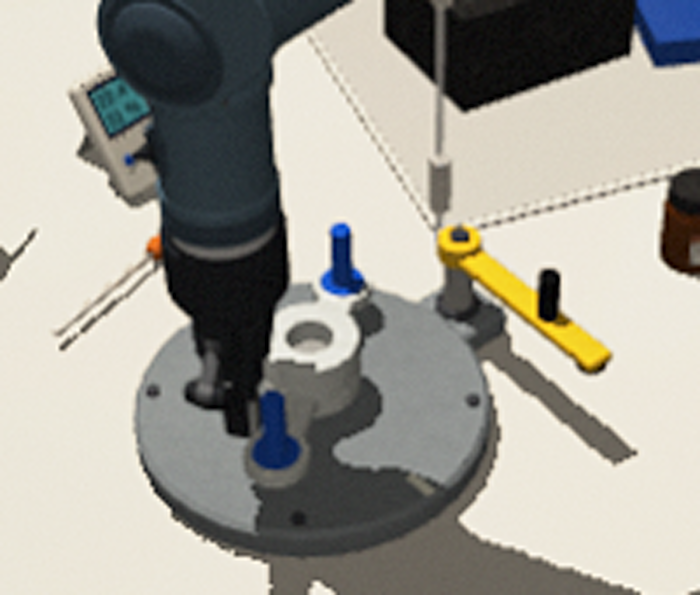

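The pusher tip at crop (240,430) sits just behind the near post at (273,420), with nothing disturbed. Pushing along the arc.

>>> jog_arm:
  series:
    - {"gripper": 0,"tx": -0.036,"ty": -0.036,"tz": 0,"wx": 0,"wy": 0,"wz": 0.008}
    - {"gripper": 0,"tx": -0.051,"ty": -0.01,"tz": 0,"wx": 0,"wy": 0,"wz": -0.019}
    - {"gripper": 0,"tx": -0.051,"ty": -0.01,"tz": 0,"wx": 0,"wy": 0,"wz": -0.019}
    - {"gripper": 0,"tx": -0.051,"ty": -0.01,"tz": 0,"wx": 0,"wy": 0,"wz": -0.019}
    - {"gripper": 0,"tx": -0.051,"ty": -0.01,"tz": 0,"wx": 0,"wy": 0,"wz": -0.019}
    - {"gripper": 0,"tx": -0.051,"ty": -0.01,"tz": 0,"wx": 0,"wy": 0,"wz": -0.019}
    - {"gripper": 0,"tx": -0.051,"ty": -0.01,"tz": 0,"wx": 0,"wy": 0,"wz": -0.019}
    - {"gripper": 0,"tx": -0.051,"ty": -0.01,"tz": 0,"wx": 0,"wy": 0,"wz": -0.019}
    - {"gripper": 0,"tx": -0.051,"ty": -0.01,"tz": 0,"wx": 0,"wy": 0,"wz": -0.019}
    - {"gripper": 0,"tx": -0.051,"ty": -0.01,"tz": 0,"wx": 0,"wy": 0,"wz": -0.019}

```text
time_s: 3.73
ee_pos: [0.5039, 0.0727, 0.0838]
eef_rot: [[0.352, 0.936, 0.004], [0.936, -0.352, -0.0], [0.002, 0.004, -1.0]]
force: [-0.9, 1.1, -0.4]
finger_gap: 0.003
finger_force: 0.3
```

```bash
cat > t.py <<'E'
from h import *
import pickle
for n,(x0,y0,x1,y1) in dict(scene=(180,190,300,310),side=(190,215,330,325)).items():
    c=capture(n);pickle.dump(c,open(n+"2.pkl","wb"));im=c["color"];hsv=cv2.cvtColor(im,cv2.COLOR_RGB2HSV)
    m=cv2.inRange(hsv,(105,150,50),(130,255,255)); m2=np.zeros_like(m);m2[y0:y1,x0:x1]=m[y0:y1,x0:x1]
    k,l,st,ce=cv2.connectedComponentsWithStats(m2)
    for i in range(1,k):
        if st[i,4]>15:
            ys,xs=np.where(l==i);u=(xs[ys<=ys.min()+1].mean(),ys.min()+1)
            for z in(.114,.1):
                q=onz(c,[u],z)[0,:2];d=q-[.572,.0215];print(n,st[i,4],u,z,q.round(4),"r",np.linalg.norm(d).round(3),"ang",(np.arctan2(d[1],d[0])%np.pi).round(3))
s=get_state();R=s["eef_rot"];print(s["time_s"],s["ee_pos"],np.arctan2(R[1][0],R[0][0]),s["force"])
E
python3 t.py
```

```text
scene 140 (np.float64(246.83333333333334), np.int64(267)) 0.114 [0.4846 0.0596] r 0.095 ang 2.73
scene 140 (np.float64(246.83333333333334), np.int64(267)) 0.1 [0.4959 0.052 ] r 0.082 ang 2.76
side 77 (np.float64(225.0), np.int64(236)) 0.114 [ 0.6485 -0.0078] r 0.082 ang 2.776
side 77 (np.float64(225.0), np.int64(236)) 0.1 [ 0.659  -0.0206] r 0.097 ang 2.691
side 84 (np.float64(264.2), np.int64(281)) 0.114 [0.481  0.0735] r 0.105 ang 2.623
side 84 (np.float64(264.2), np.int64(281)) 0.1 [0.4883 0.0621] r 0.093 ang 2.69
3.8333 [0.50354925 0.07152501 0.08331505] 1.2065089736967864 [-0.48997018 -0.09031051 -0.07785964]
```

```bash
python3 - <<'E'
from h import *
ctr=np.array([.572,.0215]);path=[]
for ph in np.linspace(2.81,3.17,7):
    r=np.array([np.cos(ph),np.sin(ph)]);t=np.array([-r[1],r[0]])
    path.append((*(ctr+.085*r-.019*t),.079,ph-np.pi/2))
rows(path)
E
```

```text
[-0.061, -0.038, 0.043, np.float64(-0.0104)] mm 8
[-0.051, -0.01, -0.0, np.float64(-0.0191)] mm 5
[-0.051, -0.01, -0.0, np.float64(-0.0191)] mm 5
[-0.051, -0.01, -0.0, np.float64(-0.0191)] mm 5
[-0.051, -0.01, -0.0, np.float64(-0.0191)] mm 5
[-0.051, -0.01, -0.0, np.float64(-0.0191)] mm 5
[-0.051, -0.01, -0.0, np.float64(-0.0191)] mm 5
```

>>> jog_arm:
  series:
    - {"gripper": 0,"tx": -0.061,"ty": -0.038,"tz": 0.04,"wx": 0,"wy": 0,"wz": -0.01}
    - {"gripper": 0,"tx": -0.051,"ty": -0.01,"tz": 0,"wx": 0,"wy": 0,"wz": -0.019}
    - {"gripper": 0,"tx": -0.051,"ty": -0.01,"tz": 0,"wx": 0,"wy": 0,"wz": -0.019}
    - {"gripper": 0,"tx": -0.051,"ty": -0.01,"tz": 0,"wx": 0,"wy": 0,"wz": -0.019}
    - {"gripper": 0,"tx": -0.051,"ty": -0.01,"tz": 0,"wx": 0,"wy": 0,"wz": -0.019}
    - {"gripper": 0,"tx": -0.035,"ty": -0.005,"tz": 0,"wx": 0,"wy": 0,"wz": -0.01}
    - {"gripper": 0,"tx": 0,"ty": 0,"tz": 0,"wx": 0,"wy": 0,"wz": 0}
    - {"gripper": 0,"tx": 0,"ty": 0,"tz": 0,"wx": 0,"wy": 0,"wz": 0}

```text
time_s: 4.5
ee_pos: [0.4884, 0.0458, 0.0784]
eef_rot: [[0.063, 0.998, 0.002], [0.998, -0.063, -0.0], [-0.0, 0.002, -1.0]]
force: [0.2, -1.1, 0.0]
finger_gap: -0.002
finger_force: 0.0
```

```bash
python3 t.py
```

```text
scene 138 (np.float64(215.0), np.int64(226)) 0.114 [0.6421 0.0411] r 0.073 ang 0.272
scene 138 (np.float64(215.0), np.int64(226)) 0.1 [0.6561 0.0332] r 0.085 ang 0.138
scene 128 (np.float64(264.25), np.int64(265)) 0.114 [0.4662 0.0255] r 0.106 ang 3.103
scene 128 (np.float64(264.25), np.int64(265)) 0.1 [0.4772 0.0174] r 0.095 ang 0.043
side 92 (np.float64(213.71428571428572), np.int64(249)) 0.114 [0.6433 0.046 ] r 0.075 ang 0.332
side 92 (np.float64(213.71428571428572), np.int64(249)) 0.1 [0.6536 0.0342] r 0.083 ang 0.154
side 62 (np.float64(276.25), np.int64(278)) 0.114 [0.4626 0.0515] r 0.113 ang 2.874
side 62 (np.float64(276.25), np.int64(278)) 0.1 [0.4694 0.0397] r 0.104 ang 2.966
4.6 [0.48811453 0.04618909 0.07807321] 1.5091483402590866 [-0.07037598  0.35979089 -0.24198546]
```

The far post now fits the dropped height (radius 84 mm at z=0.10). Backing off and checking.

>>> jog_arm:
  series:
    - {"gripper": 0,"tx": 0.1,"ty": 0,"tz": 0,"wx": 0,"wy": 0,"wz": 0}
    - {"gripper": 0,"tx": 0.1,"ty": 0,"tz": 0,"wx": 0,"wy": 0,"wz": 0}
    - {"gripper": 0,"tx": 0,"ty": 0,"tz": -0.3,"wx": 0,"wy": 0,"wz": 0}
    - {"gripper": 0,"tx": 0,"ty": 0,"tz": -0.3,"wx": 0,"wy": 0,"wz": 0}
    - {"gripper": 0,"tx": 0,"ty": 0,"tz": -0.3,"wx": 0,"wy": 0,"wz": 0}
    - {"gripper": 0,"tx": 0,"ty": 0,"tz": -0.3,"wx": 0,"wy": 0,"wz": 0}
    - {"gripper": 0,"tx": 0,"ty": 0,"tz": 0,"wx": 0,"wy": 0,"wz": 0}
    - {"gripper": 0,"tx": 0,"ty": 0,"tz": 0,"wx": 0,"wy": 0,"wz": 0}

```text
time_s: 5.27
ee_pos: [0.4903, 0.0679, 0.1996]
eef_rot: [[0.058, 0.998, 0.005], [0.998, -0.058, 0.0], [0.001, 0.005, -1.0]]
force: [0.2, 0.5, -0.9]
finger_gap: 0.004
finger_force: 0.0
```

```bash
python3 t.py; python3 - <<'E'
from h import *
import pickle
a=pickle.load(open("scene2.pkl","rb"))["color"][195:315,180:335];b=pickle.load(open("side2.pkl","rb"))["color"][210:330,185:335]
cv2.imwrite("pics/s2.png",np.hstack([cv2.resize(i[:,:,::-1],(400,310),interpolation=cv2.INTER_CUBIC) for i in(a,b)]))
E
```

```text
scene 138 (np.float64(215.0), np.int64(226)) 0.114 [0.6421 0.0411] r 0.073 ang 0.272
scene 138 (np.float64(215.0), np.int64(226)) 0.1 [0.6561 0.0332] r 0.085 ang 0.138
scene 162 (np.float64(263.0), np.int64(260)) 0.114 [0.4803 0.0184] r 0.092 ang 0.034
scene 162 (np.float64(263.0), np.int64(260)) 0.1 [0.4915 0.0102] r 0.081 ang 0.14
side 92 (np.float64(213.71428571428572), np.int64(249)) 0.114 [0.6433 0.046 ] r 0.075 ang 0.332
side 92 (np.float64(213.71428571428572), np.int64(249)) 0.1 [0.6536 0.0342] r 0.083 ang 0.154
side 111 (np.float64(275.85714285714283), np.int64(268)) 0.114 [0.4798 0.0243] r 0.092 ang 3.111
side 111 (np.float64(275.85714285714283), np.int64(268)) 0.1 [0.487  0.0121] r 0.086 ang 0.11
5.3667 [0.48782573 0.06679785 0.1966417 ] 1.5119369784295604 [ 0.42597352 -1.30791053  0.5288428 ]
```

View pics/s2.png

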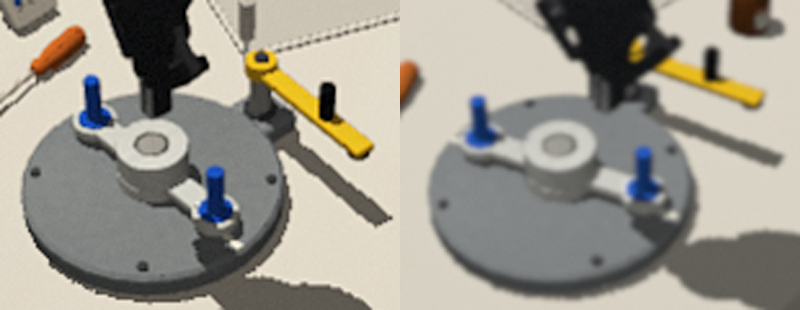

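The turret arms now lie over the index marks, and the spindle top shows nearly flush in the hub. I'll confirm the drop by triangulation and plan the latch sweep.

```bash
python3 - <<'E'
from h import *
import pickle
a=pickle.load(open("scene2.pkl","rb"));b=pickle.load(open("side2.pkl","rb"))
for u,v in(((215,226),(213.7,249)),((263,260),(275.86,268))): print(tri([(a,u),(b,v)]).round(4))
A=pickle.load(open("scene.pkl","rb"));B=pickle.load(open("side.pkl","rb"))
for u,v in(((247,215),(240.5,232)),((227.5,263),(247.8,279))): print("before",tri([(A,u),(B,v)]).round(4))
piv=np.array([.585,-.118])
def q(th,back,z=.098):
    r=np.array([np.cos(th),np.sin(th)]);t=np.array([r[1],-r[0]]); return (*(piv+.095*r-back*t),z,th-np.pi/2)
s=q(3.13,.034)
rows([(s[0],s[1],.2,s[3]),s])
print("sweep");rows([q(t,.019) for t in np.arange(3.13,1.6,-.07)],s[:3],s[3])
E
```

```text
[0.653  0.0351 0.1021]
[0.4859 0.0145 0.1049]
before [ 0.6232 -0.0396  0.1176]
before [0.5138 0.0908 0.1204]
[-2.172, 0.146, -0.034, np.float64(-0.015)] mm 218
[0.0, 0.0, 1.02, -0.0] mm 102
sweep
[0.15, 0.0, -0.0, np.float64(-0.0)] mm 15
[0.067, -0.011, -0.0, np.float64(0.0223)] mm 7
[0.067, -0.011, -0.0, np.float64(0.0223)] mm 7
[0.067, -0.011, -0.0, np.float64(0.0223)] mm 7
[0.067, -0.011, -0.0, np.float64(0.0223)] mm 7
[0.067, -0.011, -0.0, np.float64(0.0223)] mm 7
[0.067, -0.011, -0.0, np.float64(0.0223)] mm 7
[0.067, -0.011, -0.0, np.float64(0.0223)] mm 7
[0.067, -0.011, -0.0, np.float64(0.0223)] mm 7
[0.067, -0.011, -0.0, np.float64(0.0223)] mm 7
[0.067, -0.011, -0.0, np.float64(0.0223)] mm 7
[0.067, -0.011, -0.0, np.float64(0.0223)] mm 7
[0.067, -0.011, -0.0, np.float64(0.0223)] mm 7
[0.067, -0.011, -0.0, np.float64(0.0223)] mm 7
[0.067, -0.011, -0.0, np.float64(0.0223)] mm 7
[0.067, -0.011, -0.0, np.float64(0.0223)] mm 7
[0.067, -0.011, -0.0, np.float64(0.0223)] mm 7
[0.067, -0.011, -0.0, np.float64(0.0223)] mm 7
[0.067, -0.011, -0.0, np.float64(0.0223)] mm 7
[0.067, -0.011, -0.0, np.float64(0.0223)] mm 7
[0.067, -0.011, -0.0, np.float64(0.0223)] mm 7
[0.067, -0.011, -0.0, np.float64(0.0223)] mm 7
```

Both post tops fell about 15 mm, so the turret is home. Now the latch.

>>> jog_arm:
  series:
    - {"gripper": 0,"tx": -0.31,"ty": 0.021,"tz": 0,"wx": 0,"wy": 0,"wz": -0.015}
    - {"gripper": 0,"tx": -0.31,"ty": 0.01,"tz": 0,"wx": 0,"wy": 0,"wz": 0}
    - {"gripper": 0,"tx": -0.31,"ty": 0.01,"tz": 0,"wx": 0,"wy": 0,"wz": 0}
    - {"gripper": 0,"tx": -0.31,"ty": 0.01,"tz": 0,"wx": 0,"wy": 0,"wz": 0}
    - {"gripper": 0,"tx": -0.31,"ty": 0.01,"tz": 0,"wx": 0,"wy": 0,"wz": 0}
    - {"gripper": 0,"tx": -0.31,"ty": 0.01,"tz": 0,"wx": 0,"wy": 0,"wz": 0}
    - {"gripper": 0,"tx": -0.31,"ty": 0.01,"tz": 0,"wx": 0,"wy": 0,"wz": 0}
    - {"gripper": 0,"tx": 0,"ty": 0,"tz": 0,"wx": 0,"wy": 0,"wz": 0}
    - {"gripper": 0,"tx": 0,"ty": 0,"tz": 0,"wx": 0,"wy": 0,"wz": 0}

```text
time_s: 6.12
ee_pos: [0.4907, -0.1531, 0.1951]
eef_rot: [[0.018, 1.0, -0.004], [1.0, -0.018, 0.002], [0.002, -0.004, -1.0]]
force: [0.7, 2.0, 0.4]
finger_gap: -0.003
finger_force: 0.0
```

>>> jog_arm:
  series:
    - {"gripper": 0,"tx": 0,"ty": 0,"tz": 0.25,"wx": 0,"wy": 0,"wz": 0}
    - {"gripper": 0,"tx": 0,"ty": 0,"tz": 0.25,"wx": 0,"wy": 0,"wz": 0}
    - {"gripper": 0,"tx": 0,"ty": 0,"tz": 0.25,"wx": 0,"wy": 0,"wz": 0}
    - {"gripper": 0,"tx": 0,"ty": 0,"tz": 0.25,"wx": 0,"wy": 0,"wz": 0}
    - {"gripper": 0,"tx": 0,"ty": 0,"tz": 0,"wx": 0,"wy": 0,"wz": 0}

```text
time_s: 6.53
ee_pos: [0.4871, -0.1475, 0.0915]
eef_rot: [[0.01, 1.0, -0.012], [1.0, -0.01, 0.005], [0.005, -0.012, -1.0]]
force: [-1.6, 0.5, -0.9]
finger_gap: -0.004
finger_force: 0.0
```

```bash
python3 - <<'E'
from h import *
c=capture("scene");im=c["color"]
cv2.imwrite("pics/s3.png",cv2.resize(im[190:310,220:360,::-1],None,fx=4,fy=4,interpolation=cv2.INTER_CUBIC))
s=get_state();print(s["time_s"],s["ee_pos"],s["force"])
piv=np.array([.585,-.118])
def q(th,back,z=.098):
    r=np.array([np.cos(th),np.sin(th)]);t=np.array([r[1],-r[0]]); return (*(piv+.095*r-back*t),z,th-np.pi/2)
rows([q(3.13,.019)])
E
```

```text
6.5833 [ 0.48894094 -0.14811707  0.09390328] [0.040424   1.30014626 0.59518807]
[0.122, 0.007, -0.041, np.float64(0.0006)] mm 13
```

View pics/s3.png

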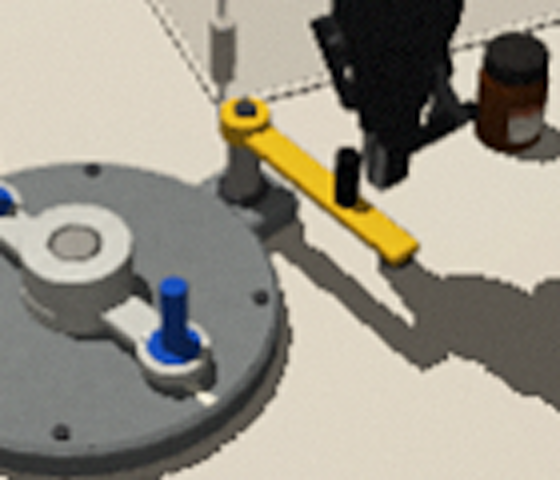

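The fingertip at crop (385,175) is just behind the black post at (347,178). Sweeping the bar.

>>> jog_arm:
  series:
    - {"gripper": 0,"tx": 0.06,"ty": 0.003,"tz": -0.05,"wx": 0,"wy": 0,"wz": 0}
    - {"gripper": 0,"tx": 0.06,"ty": 0.003,"tz": 0,"wx": 0,"wy": 0,"wz": 0}
    - {"gripper": 0,"tx": 0.067,"ty": -0.011,"tz": 0,"wx": 0,"wy": 0,"wz": 0.022}
    - {"gripper": 0,"tx": 0.067,"ty": -0.011,"tz": 0,"wx": 0,"wy": 0,"wz": 0.022}
    - {"gripper": 0,"tx": 0.067,"ty": -0.011,"tz": 0,"wx": 0,"wy": 0,"wz": 0.022}
    - {"gripper": 0,"tx": 0.067,"ty": -0.011,"tz": 0,"wx": 0,"wy": 0,"wz": 0.022}
    - {"gripper": 0,"tx": 0.067,"ty": -0.011,"tz": 0,"wx": 0,"wy": 0,"wz": 0.022}
    - {"gripper": 0,"tx": 0.067,"ty": -0.011,"tz": 0,"wx": 0,"wy": 0,"wz": 0.022}
    - {"gripper": 0,"tx": 0.067,"ty": -0.011,"tz": 0,"wx": 0,"wy": 0,"wz": 0.022}
    - {"gripper": 0,"tx": 0.067,"ty": -0.011,"tz": 0,"wx": 0,"wy": 0,"wz": 0.022}

```text
time_s: 7.42
ee_pos: [0.4996, -0.0847, 0.1046]
eef_rot: [[0.538, 0.843, 0.004], [0.843, -0.538, -0.001], [0.001, 0.004, -1.0]]
force: [0.2, -0.2, -0.2]
finger_gap: -0.002
finger_force: 0.3
```

```bash
cat > l.py <<'E'
from h import *
import sys
piv=np.array([.585,-.118])
def q(th,back,z=.098):
    r=np.array([np.cos(th),np.sin(th)]);t=np.array([r[1],-r[0]]); return (*(piv+.095*r-back*t),z,th-np.pi/2)
s=get_state();R=s["eef_rot"];p=np.array(s["ee_pos"]);d=p[:2]-piv
print(s["time_s"],p,np.arctan2(R[1][0],R[0][0]),s["force"],"post ang",np.arctan2(d[1],d[0])-np.arctan2(.019,.095),"r",np.linalg.norm(d),"want",np.hypot(.095,.019))
th=float(sys.argv[1]); rows([q(t,.019) for t in np.arange(th,1.6,-.07)])
E
python3 l.py 2.5
```

```text
7.4167 [ 0.49959611 -0.0847493   0.1046187 ] 1.0025056517686277 [ 0.24174342 -0.24544032 -0.21387456] post ang 2.572918638724948 r 0.09164842086361354 want 0.09688137075826292
[0.059, -0.063, 0.066, np.float64(0.0233)] mm 11
[0.067, -0.011, -0.0, np.float64(0.0223)] mm 7
[0.067, -0.011, -0.0, np.float64(0.0223)] mm 7
[0.067, -0.011, -0.0, np.float64(0.0223)] mm 7
[0.067, -0.011, -0.0, np.float64(0.0223)] mm 7
[0.067, -0.011, -0.0, np.float64(0.0223)] mm 7
[0.067, -0.011, -0.0, np.float64(0.0223)] mm 7
[0.067, -0.011, -0.0, np.float64(0.0223)] mm 7
[0.067, -0.011, -0.0, np.float64(0.0223)] mm 7
[0.067, -0.011, -0.0, np.float64(0.0223)] mm 7
[0.067, -0.011, -0.0, np.float64(0.0223)] mm 7
[0.067, -0.011, -0.0, np.float64(0.0223)] mm 7
[0.067, -0.011, -0.0, np.float64(0.0223)] mm 7
```

>>> jog_arm:
  series:
    - {"gripper": 0,"tx": 0.059,"ty": -0.06,"tz": 0.04,"wx": 0,"wy": 0,"wz": 0.022}
    - {"gripper": 0,"tx": 0.067,"ty": -0.011,"tz": 0,"wx": 0,"wy": 0,"wz": 0.022}
    - {"gripper": 0,"tx": 0.067,"ty": -0.011,"tz": 0,"wx": 0,"wy": 0,"wz": 0.022}
    - {"gripper": 0,"tx": 0.067,"ty": -0.011,"tz": 0,"wx": 0,"wy": 0,"wz": 0.022}
    - {"gripper": 0,"tx": 0.067,"ty": -0.011,"tz": 0,"wx": 0,"wy": 0,"wz": 0.022}
    - {"gripper": 0,"tx": 0.067,"ty": -0.011,"tz": 0,"wx": 0,"wy": 0,"wz": 0.022}
    - {"gripper": 0,"tx": 0.067,"ty": -0.011,"tz": 0,"wx": 0,"wy": 0,"wz": 0.022}
    - {"gripper": 0,"tx": 0.067,"ty": -0.011,"tz": 0,"wx": 0,"wy": 0,"wz": 0.022}
    - {"gripper": 0,"tx": 0,"ty": 0,"tz": 0,"wx": 0,"wy": 0,"wz": 0}

```text
time_s: 8.17
ee_pos: [0.5284, -0.0384, 0.1008]
eef_rot: [[0.899, 0.438, 0.005], [0.438, -0.899, 0.001], [0.005, 0.002, -1.0]]
force: [0.0, -0.5, -0.4]
finger_gap: 0.0
finger_force: 0.0
```

```bash
python3 l.py 1.94
```

```text
8.1667 [ 0.52839207 -0.03842258  0.10083836] 0.4537755877981295 [ 0.04337473 -0.45038832 -0.43722666] post ang 1.9917081083536947 r 0.09765768873474041 want 0.09688137075826292
[0.051, 0.001, 0.028, np.float64(0.0269)] mm 6
[0.067, -0.011, -0.0, np.float64(0.0223)] mm 7
[0.067, -0.011, -0.0, np.float64(0.0223)] mm 7
[0.067, -0.011, -0.0, np.float64(0.0223)] mm 7
[0.067, -0.011, -0.0, np.float64(0.0223)] mm 7
```

>>> jog_arm:
  series:
    - {"gripper": 0,"tx": 0.051,"ty": 0,"tz": 0.01,"wx": 0,"wy": 0,"wz": 0.026}
    - {"gripper": 0,"tx": 0.06,"ty": -0.011,"tz": 0,"wx": 0,"wy": 0,"wz": 0.02}
    - {"gripper": 0,"tx": 0.05,"ty": -0.01,"tz": 0,"wx": 0,"wy": 0,"wz": 0.02}
    - {"gripper": 0,"tx": 0.04,"ty": -0.005,"tz": 0,"wx": 0,"wy": 0,"wz": 0.02}
    - {"gripper": 0,"tx": 0.03,"ty": -0.005,"tz": 0,"wx": 0,"wy": 0,"wz": 0.01}
    - {"gripper": 0,"tx": 0,"ty": 0,"tz": 0,"wx": 0,"wy": 0,"wz": 0}

```text
time_s: 8.67
ee_pos: [0.548, -0.0294, 0.0989]
eef_rot: [[0.988, 0.152, 0.003], [0.152, -0.988, 0.0], [0.003, 0.0, -1.0]]
force: [-0.7, 0.0, -0.9]
finger_gap: 0.002
finger_force: 0.0
```

>>> jog_arm:
  series:
    - {"gripper": 0,"tx": 0.03,"ty": 0,"tz": 0,"wx": 0,"wy": 0,"wz": 0}
    - {"gripper": 0,"tx": 0.03,"ty": 0,"tz": 0,"wx": 0,"wy": 0,"wz": 0}
    - {"gripper": 0,"tx": 0,"ty": 0,"tz": 0,"wx": 0,"wy": 0,"wz": 0}

```text
time_s: 8.92
ee_pos: [0.5534, -0.0295, 0.0979]
eef_rot: [[0.989, 0.151, 0.002], [0.151, -0.989, 0.0], [0.002, 0.0, -1.0]]
force: [0.6, 0.7, 0.5]
finger_gap: -0.001
finger_force: 0.0
```

```bash
python3 l.py 1.65; python3 - <<'E'
from h import *
c=capture("scene");im=c["color"]
cv2.imwrite("pics/s4.png",cv2.resize(im[190:310,180:330,::-1],None,fx=4,fy=4,interpolation=cv2.INTER_CUBIC))
E
```

```text
8.9167 [ 0.55342009 -0.02948334  0.09791256] 0.15146178907411742 [0.63509975 0.73277295 0.53060931] post ang 1.7160921525540984 r 0.09398132861223983 want 0.09688137075826292
[0.058, -0.039, -0.001, np.float64(0.023)] mm 7
```

View pics/s4.png

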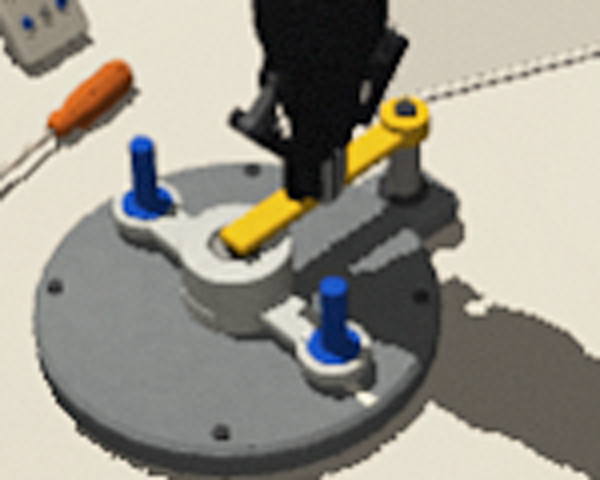

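The bar tip at crop (238,243) is over the hub, but no stop force has shown yet. I'll push on in small steps until the force rises.

>>> jog_arm:
  series:
    - {"gripper": 0,"tx": 0.03,"ty": -0.02,"tz": 0,"wx": 0,"wy": 0,"wz": 0.01}
    - {"gripper": 0,"tx": 0.02,"ty": -0.01,"tz": 0,"wx": 0,"wy": 0,"wz": 0.01}
    - {"gripper": 0,"tx": 0,"ty": 0,"tz": 0,"wx": 0,"wy": 0,"wz": 0}

```text
time_s: 9.22
ee_pos: [0.5574, -0.026, 0.0973]
eef_rot: [[0.996, 0.087, 0.0], [0.087, -0.996, 0.0], [0.0, -0.0, -1.0]]
force: [-0.1, -0.2, 0.9]
finger_gap: -0.002
finger_force: 0.0
```

>>> jog_arm:
  series:
    - {"gripper": 0,"tx": 0.02,"ty": 0,"tz": 0,"wx": 0,"wy": 0,"wz": 0}
    - {"gripper": 0,"tx": 0,"ty": 0,"tz": 0,"wx": 0,"wy": 0,"wz": 0}

```text
time_s: 9.38
ee_pos: [0.5583, -0.026, 0.0971]
eef_rot: [[0.996, 0.088, -0.002], [0.088, -0.996, -0.0], [-0.002, -0.0, -1.0]]
force: [-1.8, 0.1, 1.8]
finger_gap: 0.001
finger_force: 0.9
```

>>> jog_arm:
  series:
    - {"gripper": 0,"tx": 0.02,"ty": 0,"tz": 0,"wx": 0,"wy": 0,"wz": 0}
    - {"gripper": 0,"tx": 0,"ty": 0,"tz": 0,"wx": 0,"wy": 0,"wz": 0}

```text
time_s: 9.55
ee_pos: [0.5584, -0.0259, 0.0969]
eef_rot: [[0.996, 0.088, -0.006], [0.088, -0.996, -0.001], [-0.006, 0.0, -1.0]]
force: [-6.0, 0.1, 4.1]
finger_gap: -0.0
finger_force: 3.1
```

>>> jog_arm:
  series:
    - {"gripper": 0,"tx": 0.02,"ty": 0,"tz": 0,"wx": 0,"wy": 0,"wz": 0}
    - {"gripper": 0,"tx": 0,"ty": 0,"tz": 0,"wx": 0,"wy": 0,"wz": 0}

```text
time_s: 9.72
ee_pos: [0.5583, -0.0259, 0.0965]
eef_rot: [[0.996, 0.088, -0.011], [0.088, -0.996, -0.001], [-0.011, 0.0, -1.0]]
force: [-8.7, 0.1, 6.7]
finger_gap: -0.002
finger_force: 4.9
```

>>> jog_arm:
  series:
    - {"gripper": 0,"tx": -0.1,"ty": 0,"tz": 0,"wx": 0,"wy": 0,"wz": 0}
    - {"gripper": 0,"tx": -0.15,"ty": 0,"tz": 0,"wx": 0,"wy": 0,"wz": 0}
    - {"gripper": 0,"tx": 0,"ty": 0,"tz": -0.3,"wx": 0,"wy": 0,"wz": 0}
    - {"gripper": 0,"tx": 0,"ty": 0,"tz": -0.3,"wx": 0,"wy": 0,"wz": 0}
    - {"gripper": 0,"tx": 0,"ty": 0,"tz": -0.3,"wx": 0,"wy": 0,"wz": 0}
    - {"gripper": 0,"tx": -0.1,"ty": 0.3,"tz": -0.1,"wx": 0,"wy": 0,"wz": 0}
    - {"gripper": 0,"tx": -0.1,"ty": 0.3,"tz": 0,"wx": 0,"wy": 0,"wz": 0}
    - {"gripper": 0,"tx": -0.1,"ty": 0.3,"tz": 0,"wx": 0,"wy": 0,"wz": 0}
    - {"gripper": 0,"tx": 0,"ty": 0,"tz": 0,"wx": 0,"wy": 0,"wz": 0}
    - {"gripper": 0,"tx": 0,"ty": 0,"tz": 0,"wx": 0,"wy": 0,"wz": 0}

```text
time_s: 10.55
ee_pos: [0.5157, -0.1234, 0.1975]
eef_rot: [[0.997, 0.082, 0.002], [0.082, -0.997, -0.001], [0.002, 0.002, -1.0]]
force: [-0.5, 0.8, -0.2]
finger_gap: -0.002
finger_force: 0.0
```

```bash
python3 t.py; python3 - <<'E'
from h import *
c=capture("scene");im=c["color"]
cv2.imwrite("pics/s5.png",cv2.resize(im[180:310,140:440,::-1],None,fx=2.6,fy=2.6,interpolation=cv2.INTER_CUBIC))
E
```

```text
scene 139 (np.float64(214.83333333333334), np.int64(225)) 0.114 [0.6454 0.0394] r 0.076 ang 0.239
scene 139 (np.float64(214.83333333333334), np.int64(225)) 0.1 [0.6595 0.0315] r 0.088 ang 0.114
scene 164 (np.float64(262.77777777777777), np.int64(260)) 0.114 [0.4806 0.0188] r 0.091 ang 0.029
scene 164 (np.float64(262.77777777777777), np.int64(260)) 0.1 [0.4918 0.0106] r 0.081 ang 0.135
side 93 (np.float64(213.71428571428572), np.int64(249)) 0.114 [0.6433 0.046 ] r 0.075 ang 0.332
side 93 (np.float64(213.71428571428572), np.int64(249)) 0.1 [0.6536 0.0342] r 0.083 ang 0.154
side 110 (np.float64(276.0), np.int64(268)) 0.114 [0.4795 0.0242] r 0.093 ang 3.113
side 110 (np.float64(276.0), np.int64(268)) 0.1 [0.4867 0.0119] r 0.086 ang 0.112
10.65 [ 0.51646549 -0.1194774   0.19735589] 0.08789127474722475 [0.23744691 0.76827669 0.28355664]
```

View pics/s5.png

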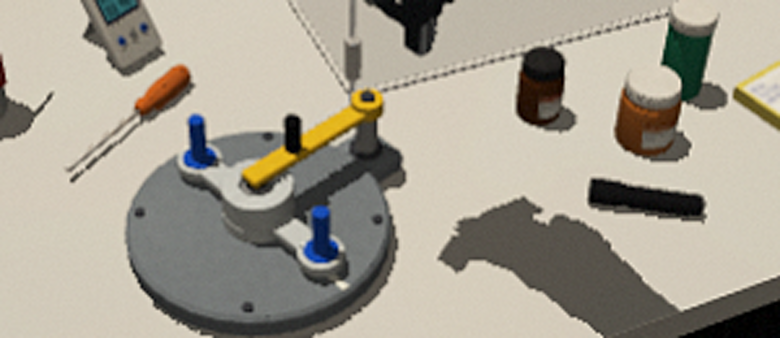

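The bar lies across the hub with its tip at crop (250,180). The turret is home, the bystanders are unmoved and the robot is clear, so I'm handing in.

```bash
python3 -c "
from plant import job_done
print(job_done())"
```

```text
the job is handed in; nothing more can be done
None
```

The turret is turned into line and dropped home (both post tops fell about 15 mm). The yellow bar is across the hub against its stop, the bystanders are where they stood, and the job was handed in at about 11 s on the robot's clock; the hand-in gave no verdict.

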